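# Clamp the board with the folding crank of the bench vise

## Robot

A 6-joint arm with a two-finger parallel gripper is mounted at the origin on a cart in front of the work surface, level with it; the furniture and walls round the work are solid. World frame = base frame: x ahead of the robot, y to its left, z up, the work surface at z = 0. Lengths are in m, angles in rad, forces in N, time in s.
With the tool pointing down it reaches from about 0.35 to 0.775 m from the base axis. Payload 5.5 kg.
Tool frame: the origin (TCP) lies at the very end of the fingers, on their centre line; the grasp point (between the pads) lies 19 mm behind it; z points along the fingers, y is the line along which they close (so a half turn about z gives the same grasp; the last joint's range is limited). The gripper opens to 85 mm and grips with 20 to 120 N. Pads are 22 mm wide; open, the fingers measure 114 mm over their backs; the gripper's body (76 mm by 85 mm) begins 54 mm behind the grasp point. The pads swing forward as they close: fully open they stand 13 mm farther back than shut.
Start: joints at [1.019, 0.313, 0.046, 1.304, 0, 1.431], TCP at [0.23, 0.527, 0.231] pointing down, gripper open.
Joint ranges: [-2.76, 2.76], [-0.86, 1.69], [-1.03, 1.26], [-2.2, 2.34], [-1.47, 1.5], [-3.14, 3.14]. Speed limits (rad/s): [2.57, 2.57, 3.14, 3.14, 3.14, 3.14].

## Interface

Orientations are given as a unit quaternion [x, y, z, w].
In Python, from bench import * gives the robot as it stands. The module is installed in compiled form; this text tells all that it offers.
- The arm moves only by the shell command python3 -m inch 'ROWS' [FORCE]. ROWS is JSON, a list of rows, each an object of numbers: "gripper": the finger opening in mm, from 0 to 85.4; "x", "y", "z": the shift along the tool's x, y, z as a fraction of full scale; "spin": the turn about the tool's z as a fraction of full scale. A call has exactly 8 rows; each row is the pose to reach, as a shift and turn from the pose commanded when the call began, along the tool's axes at that moment; what a row does not reach only later rows make up. Full scale, the value 1, is 200 mm for a shift and 90 degrees for a turn. A row lasts 1/12 s, in which the tool goes at most 41.7 mm and 7.16 degrees, less where a joint would pass 70% of its speed; a pose out of reach is approached as far as the arm can. A call with a number of a shift or a turn outside -1 to 1 is refused whole. A call with a gripper value outside its range is refused whole. The fingers move at their own pace and stop on an object; FORCE is the grip in N (left out, the last holds). Time passes only in rows, so rows that repeat a pose let the fingers close, or fill a call up. It gives the time, the measured TCP pose, the force, the opening and the grip force at its end, in the units of the state.
- state(): the state, without advancing time (a new reading comes with each control period).
- snapshot(name): name is "scene" or "top"; returns the picture (480x640x3 uint8, blue, green, red); there is no depth.
- camera_params(name): a dict with "camera_matrix" (3x3 intrinsics, pixels), "dist" ([k1, k2, p1, p2, k3] as OpenCV has them; the pictures are not rectified), "eye" and "attitude" of the camera in the world. Camera axes: x right, y down, z forward; pixel columns grow to the right and rows downward; lengths in m; the calibration is good to about 2 mm. A picture is of the moment at which its call begins. camera_params takes no time and is no camera call.
- sign_off(): hands the job in; it is judged then, once.
The state is a dict: "clock": time; "q": joint angles; "joint_velocities": joint speeds; "effort": joint torques, N m; "ee_pos": TCP position; "eef_rot": TCP orientation; "force": force on the tool from outside, world axes, zero at the start; "torque": the same for the moment, N m; "gripper_width": finger opening in m; "gripper_force": force on a finger pad.
Only numpy, scipy, OpenCV 4.12 (cv2) and the standard library are available. Lean on these libraries where they do the work, as an engineer would, in place of code of your own. Each camera call takes 0.05 s, during which the arm holds its last target. There are 200 camera calls.

## Task

Clamp the circuit board in the small bench vise. The vise's handwheel is locked while its handle is folded down: swing the handle up by its ball until it clicks upright, then crank the wheel clockwise (seen from above) for half a turn, until the jaw has closed on the board. Let go and leave the handle standing upright.

Things in the scene. Friction and masses are not known exactly. Their poses are not given: they have to be found in the camera images.
- vise: Grey board vise, fixed. Origin: on the handwheel's upright axis, at bench top; z up, x to the handle's hinge (wheel parked), y along the bed. Housing 112x112x42 mm; on it a flat steel wheel 104 mm across, face 58 mm up. Dark clevis on its rim, 40 to 78 mm from the axis, 25 mm wide, top 96 mm up. Bed top 12 mm up at y 56 to 160 mm; jaws 32 mm high, fixed jaw's face at y 146 mm.
- knob (a point): Centre of the black ball (24 mm, spins freely on its rod) of the folding handle, 60 mm from its hinge, which is level, tangent to the wheel, 60 mm from its axis, 90 mm up. Folded: ball over the wheel's axis, 90 mm up, wheel locked. Swings up and outward 1.6 rad to a stop just past upright; a 2 N detent at 1.3 rad keeps it up. Upright: ball 60 mm from the axis, 150 mm up.
- handwheel (a joint): Turn of the handwheel, rad: 0 parked (hinge on the vise's +x side), grows clockwise from above, stop at 3.14 (hinge on the -x side). Needs 1 to 2 N at the ball, stays where it is left. Each rad moves the sliding jaw 10 mm toward the fixed jaw; at the stop they stand 36.5 mm apart.
- board_mid (a point): Centre of the loose circuit board (36 x 50 x 9 mm) on the bed between the jaws, its 36 mm side along the vise's y. The closing jaw pushes it against the fixed jaw.

How it is judged:
On the way, in this order (a step that is already met when the one before it is completed fails the run):
1. the handle is swung up and latched upright with the wheel still parked (horizontal distance between knob and vise above 0.05 m and z of knob in the frame of vise above 0.14 m and value of joint handwheel below 0.25 rad), for 0.1 s.
2. the wheel is cranked half a turn with the handle upright (value of joint handwheel above 2.9 rad and horizontal distance between knob and vise above 0.05 m), for 0.2 s.
At the end, for the whole second after the job is handed in: Wheel within 0.24 rad of its stop at 3.14 (jaw within 3 mm of closed); board at rest, flat within 10 degrees between the jaws, centre 12 to 24 mm from the fixed jaw and within 20 mm of the bed's middle line; handle latched upright: ball over 50 mm from the wheel's axis, over 140 mm up (all of step 2 and z of knob in the frame of vise above 0.14 m and y of board_mid in the frame of vise between 0.122 and 0.134 m and x of board_mid in the frame of vise between -0.02 and 0.02 m and angle between board_mid's own z axis and vertical below 0.17 rad and linear speed of board below 0.02 m/s); the robot touches nothing.
It also fails if it takes over 45 s, if anything falls off the work surface, if the arm or the gripper's body presses on something with over 40 N, if the wrist force passes 120 N, or if a joint passes its speed limit or range.

## Working session

There is one attempt and no reset: what is moved stays moved. The work goes in short steps, Python scripts to look and compute and a shell command to move; the robot and the scene stay as the last step left them, time stands still between calls to the robot, and variables do not carry over. Pictures are saved under pics/ and viewed, at most 10 in all, crops included, and the job is handed in when it is done.

```bash
mkdir -p pics; cat > h.py <<'E'
from bench import *
import numpy as np, cv2
from scipy.spatial.transform import Rotation as R
E
python3 - <<'E'
from h import *
for n in("scene","top"):
    cv2.imwrite(f"pics/{n}0.png",snapshot(n)); print(n,camera_params(n))
s=state();print(s["clock"],s["ee_pos"],s["eef_rot"],R.from_quat(s["eef_rot"]).as_matrix().round(3))
E
```

```text
scene {'camera_matrix': array([[506.3534561 ,   0.        , 317.43092948],
       [  0.        , 506.3534561 , 241.5082313 ],
       [  0.        ,   0.        ,   1.        ]]), 'dist': array([0.03993861, 0.        , 0.        , 0.        , 0.        ]), 'eye': array([ 0.02747176, -0.22394309,  0.70044465]), 'attitude': array([ 0.79343636, -0.48312593,  0.20070084, -0.31107435])}
top {'camera_matrix': array([[480.83368666,   0.        , 322.4370668 ],
       [  0.        , 480.83368666, 239.6065094 ],
       [  0.        ,   0.        ,   1.        ]]), 'dist': array([0.03354997, 0.        , 0.        , 0.        , 0.        ]), 'eye': array([0.4708928 , 0.02626088, 0.93887003]), 'attitude': array([-0.69612645,  0.71630014, -0.03298264,  0.03513161])}
0.1 [0.22989169 0.52652419 0.23049943] [ 2.04433276e-01  9.78880145e-01 -7.85200792e-04 -2.84259118e-04] [[-0.916  0.4   -0.001]
 [ 0.4    0.916 -0.001]
 [ 0.    -0.002 -1.   ]]
```

View pics/top0.png

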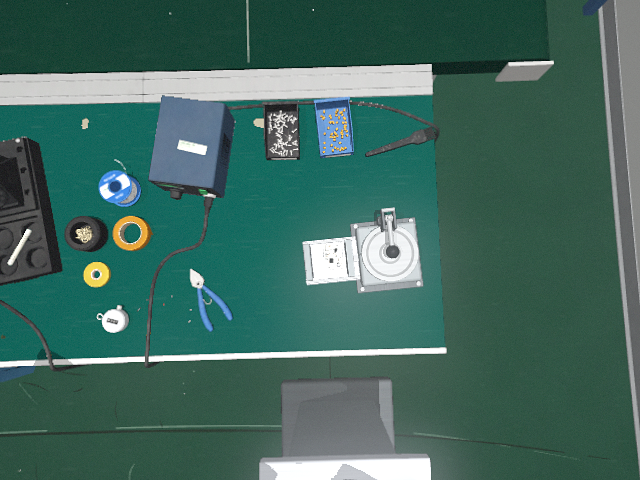

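View pics/scene0.png

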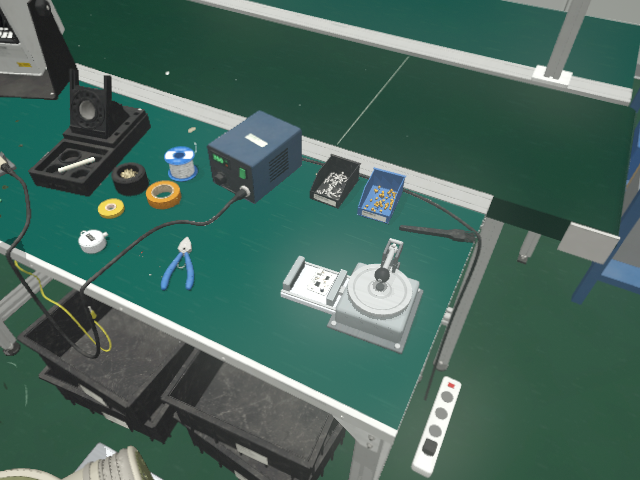

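Top view: the black ball is at about (393,252), the clevis at (388,213), the housing spans x 355–423 and y 218–290, and the bed with the board extends left to x≈304. Scene view: the ball is at about (382,272) and the clevis at (394,247). So vise +x points roughly along world +x, away from the robot, and vise +y roughly along world +y.

```bash
cat >> h.py <<'E'
def ray(n,uv):
    c=camera_params(n); p=cv2.undistortPoints(np.array([[uv]],float),c["camera_matrix"],c["dist"])[0,0]
    return c["eye"],R.from_quat(c["attitude"]).apply([p[0],p[1],1.])
def onz(n,uv,z):
    e,d=ray(n,uv); return e+d*(z-e[2])/d[2]
def tri(a,b):
    (e,d),(f,g)=ray("top",a),ray("scene",b)
    t=np.linalg.lstsq(np.c_[d,-g],f-e,rcond=None)[0]; p,q=e+t[0]*d,f+t[1]*g
    return (p+q)/2,np.linalg.norm(p-q)
def dark(im,x0,x1,y0,y1,th=60):
    m=(im[y0:y1,x0:x1].max(2)<th).astype(np.uint8)
    n,l,s,c=cv2.connectedComponentsWithStats(m)
    return [(s[i,4],(c[i]+[x0,y0]).round(1),s[i,:4]+[x0,y0,0,0]) for i in range(1,n) if s[i,4]>15]
E
python3 - <<'E'
from h import *
T=cv2.imread("pics/top0.png");S=cv2.imread("pics/scene0.png")
print(dark(T,360,420,205,285));print(dark(S,345,415,235,320))
# grey mask (low saturation) for housing
hsv=cv2.cvtColor(T,cv2.COLOR_BGR2HSV); m=((hsv[...,1]<60)&(hsv[...,2]>90)).astype(np.uint8); m[:200]=0;m[300:]=0;m[:,:295]=0;m[:,430:]=0
cs=max(cv2.findContours(m,0,2)[0],key=cv2.contourArea);print(cv2.boundingRect(cs))
k=m.copy();k[:,:354]=0;k[:218]=0
k=cv2.morphologyEx(k,cv2.MORPH_OPEN,np.ones((25,25)))
c=max(cv2.findContours(k,0,2)[0],key=cv2.contourArea);r=cv2.minAreaRect(c);print(r)
b=cv2.boxPoints(r);P=np.array([onz("top",p,.042) for p in b]);print(P.round(4),P.mean(0),np.linalg.norm(P-np.roll(P,1,0),axis=1))
cv2.imwrite("pics/cropT.png",cv2.resize(T[195:305,290:440],None,fx=5,fy=5,interpolation=2))
E
```

```text
[]
[]
(302, 207, 122, 87)
((386.4999694824219, 257.5), (64.99998474121094, 64.99998474121094), 0.0)
[[ 0.4621 -0.0281  0.042 ]
 [ 0.5835 -0.0323  0.042 ]
 [ 0.5799 -0.154   0.042 ]
 [ 0.4588 -0.1482  0.042 ]] [ 0.52108577 -0.0906438   0.042     ] [0.1201722  0.12141802 0.12178152 0.12122171]
```

View pics/cropT.png

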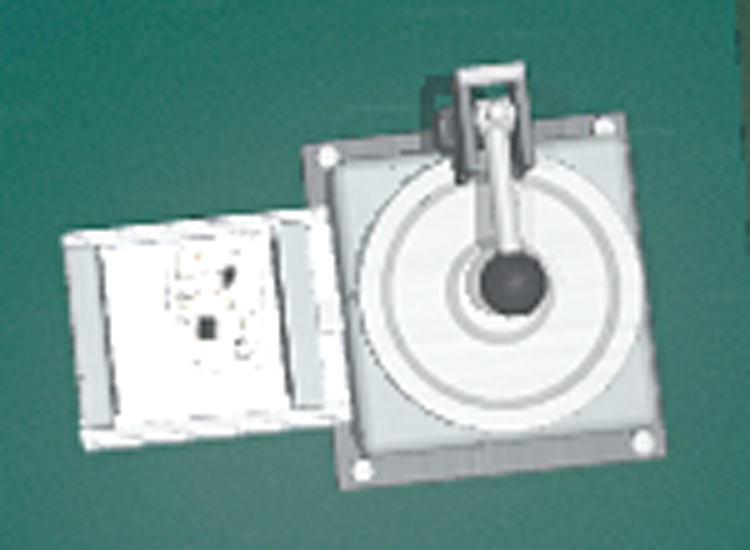

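The enlarged top view shows the wheel circle centred at about crop (500,291), which is pixel (390.0,253.2). The ball is at crop (513,284), pixel (392.6,251.8). The base-plate screws are at crop (328,157), (605,124), (643,441) and (362,471). The board lies between the jaws.

```bash
python3 - <<'E'
from h import *
T=cv2.imread("pics/top0.png");S=cv2.imread("pics/scene0.png")
for t in(75,95):
    print(t,dark(T,375,420,238,285,t));print(dark(S,365,400,258,295,t))
px=lambda c:(290+c[0]/5-.4,195+c[1]/5-.4)
print("wheel",onz("top",px((500,291)),.058),"ball",onz("top",px((513,284)),.09), "wd",onz("top",px((357,291)),.058)-onz("top",px((643,291)),.058))
sc=np.array([onz("top",px(c),.008) for c in[(328,157),(605,124),(643,441),(362,471)]]);print(sc.round(4),sc.mean(0))
d=[sc[0]-sc[1],sc[3]-sc[2]]
for v in d: print("y axis yaw",np.degrees(np.arctan2(-v[0],v[1])))
for v in [sc[1]-sc[2],sc[0]-sc[3]]: print("x yaw",np.degrees(np.arctan2(v[1],v[0])))
print("clevis top", [onz("top",px(c),.096) for c in[(455,72),(523,66)]])
E
```

```text
75 []
[]
95 [(np.int32(73), array([392. , 251.4]), array([386, 246,  13,  12]))]
[(np.int32(122), array([381.8, 274.6]), array([375, 268,  14,  14]))]
wheel [ 0.5282389 -0.0946584  0.058    ] ball [ 0.5285022  -0.09495337  0.09      ] wd [0.00297156 0.10460891 0.        ]
[[ 0.5857 -0.0368  0.008 ]
 [ 0.5955 -0.1451  0.008 ]
 [ 0.4722 -0.1539  0.008 ]
 [ 0.4637 -0.0456  0.008 ]] [ 0.52926164 -0.09534525  0.008     ]
y axis yaw 5.174756761330391
y axis yaw 4.491163509845647
x yaw 4.117549880439902
x yaw 4.124957152191874
clevis top [array([ 0.60383729, -0.07677863,  0.096     ]), array([ 0.60526963, -0.10088113,  0.096     ])]
```

```bash
cat >> h.py <<'E'
A=np.array([.5283,-.0948]);YAW=np.radians(4.4)
def vw(x,y): c,s=np.cos(YAW),np.sin(YAW); return A+[c*x-s*y,s*x+c*y]
def togo(vx,vy,z):  # tool shift (fraction) to put TCP at vise (vx,vy), world z; spin so tool y || vise y
    s=state();M=R.from_quat(s["eef_rot"]).as_matrix();p=np.array(s["ee_pos"])
    d=M.T@(np.r_[vw(vx,vy),z]-p); a=np.degrees(np.arctan2(M[1,1],M[0,1]))
    sp=((a-94.4)+90)%180-90
    print("t",round(s["clock"],2),"p",p.round(4),"q",np.round(s["q"],2),"w",round(s["gripper_width"],4),"F",np.round(s["force"],1),"gf",np.round(s["gripper_force"],1))
    print("shift",(d/.2).round(3),"spin",round(sp/90,3))
E
python3 -m inch '[{"x":-0.06,"y":-0.05},{"x":-0.17,"y":-0.15},{"x":-0.3,"y":-0.26},{"x":-0.43,"y":-0.37},{"x":-0.56,"y":-0.48},{"x":-0.7,"y":-0.6},{"x":-0.83,"y":-0.71},{"x":-0.92,"y":-0.78}]'
python3 -m inch '[{"x":-0.12,"y":-0.1},{"x":-0.24,"y":-0.2},{"x":-0.36,"y":-0.3},{"x":-0.48,"y":-0.4},{"x":-0.6,"y":-0.5},{"x":-0.72,"y":-0.6},{"x":-0.82,"y":-0.7},{"x":-0.9,"y":-0.75}]'
python3 -c "
from h import *
togo(0,0,.2)"
```

```text
t 0.1 p [0.2299 0.5265 0.2305] q [1.02 0.31 0.05 1.3  0.   1.43] w 0.0851 F [-0.7  0.3 -0.8] gf 0.0
shift [-2.611 -2.25   0.156] spin -0.311invalid input at $[0]: expected keys gripper, x, y, z, spin
invalid input at $[0]: expected keys gripper, x, y, z, spin
```

```bash

python3 -m inch '[{"gripper":85,"x":-0.06,"y":-0.05,"z":0,"spin":0},{"gripper":85,"x":-0.17,"y":-0.15,"z":0,"spin":0},{"gripper":85,"x":-0.3,"y":-0.26,"z":0,"spin":0},{"gripper":85,"x":-0.43,"y":-0.37,"z":0,"spin":0},{"gripper":85,"x":-0.56,"y":-0.48,"z":0,"spin":0},{"gripper":85,"x":-0.7,"y":-0.6,"z":0,"spin":0},{"gripper":85,"x":-0.83,"y":-0.71,"z":0,"spin":0},{"gripper":85,"x":-0.92,"y":-0.78,"z":0,"spin":0}]'
python3 -m inch '[{"gripper":85,"x":-0.12,"y":-0.1,"z":0,"spin":0},{"gripper":85,"x":-0.24,"y":-0.2,"z":0,"spin":0},{"gripper":85,"x":-0.36,"y":-0.3,"z":0,"spin":0},{"gripper":85,"x":-0.48,"y":-0.4,"z":0,"spin":0},{"gripper":85,"x":-0.6,"y":-0.5,"z":0,"spin":0},{"gripper":85,"x":-0.72,"y":-0.6,"z":0,"spin":0},{"gripper":85,"x":-0.82,"y":-0.7,"z":0,"spin":0},{"gripper":85,"x":-0.9,"y":-0.75,"z":0,"spin":0}]'
python3 -c "
from h import *
togo(0,0,.2)"
```

```text
clock: 0.77
ee_pos: [0.3366, 0.3078, 0.231]
eef_rot: [0.205, 0.979, -0.001, -0.0]
force: [0.4, -0.1, 0.6]
gripper_width: 0.0848
gripper_force: 0.0
clock: 1.43
ee_pos: [0.4414, 0.0985, 0.231]
eef_rot: [0.205, 0.979, -0.0, -0.0]
force: [0.6, -0.4, 0.6]
gripper_width: 0.0849
gripper_force: 0.0
t 1.43 p [0.4414 0.0985 0.231 ] q [ 0.04  0.08 -0.25  1.25 -0.    0.46] w 0.0849 F [ 0.6 -0.4  0.6] gf 0.0
shift [-0.786 -0.71   0.155] spin -0.312
```

```bash

python3 -m inch '[{"gripper":60,"x":-0.1,"y":-0.09,"z":0.02,"spin":-0.05},{"gripper":60,"x":-0.22,"y":-0.2,"z":0.04,"spin":-0.1},{"gripper":60,"x":-0.34,"y":-0.31,"z":0.06,"spin":-0.15},{"gripper":60,"x":-0.46,"y":-0.42,"z":0.09,"spin":-0.2},{"gripper":60,"x":-0.58,"y":-0.53,"z":0.12,"spin":-0.25},{"gripper":60,"x":-0.7,"y":-0.63,"z":0.14,"spin":-0.3},{"gripper":60,"x":-0.76,"y":-0.69,"z":0.15,"spin":-0.312},{"gripper":60,"x":-0.786,"y":-0.71,"z":0.155,"spin":-0.312}]'
python3 -c "
from h import *
togo(0,0,.072)
T=snapshot('top');S=snapshot('scene');
a=np.hstack([cv2.resize(T[180:310,300:440],None,fx=2.8,fy=2.8),cv2.resize(S[180:310,300:440],None,fx=2.8,fy=2.8)]);cv2.imwrite('pics/above.png',a)"
```

```text
clock: 2.1
ee_pos: [0.5289, -0.0947, 0.1991]
eef_rot: [-0.038, 0.999, 0.0, -0.001]
force: [-0.5, 0.3, 0.2]
gripper_width: 0.0601
gripper_force: 0.0
t 2.1 p [ 0.5289 -0.0947  0.1991] q [-0.33  0.25 -0.11  1.2  -0.   -0.4 ] w 0.0601 F [-0.5  0.3  0.2] gf 0.0
shift [ 0.002 -0.     0.635] spin -0.001
```

View pics/above.png

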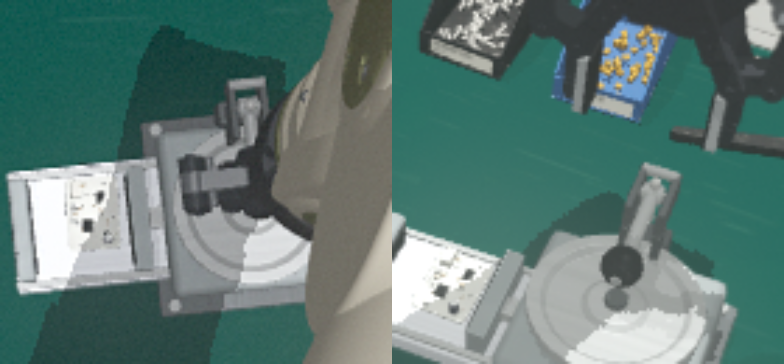

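The picture shows the two fingers straddling the ball along vise y, with the ball at about (622,265) in the right half. The alignment is good, so I'll descend and grip.

```bash

python3 -m inch '[{"gripper":60,"x":0,"y":0,"z":0.06,"spin":0},{"gripper":60,"x":0,"y":0,"z":0.16,"spin":0},{"gripper":60,"x":0,"y":0,"z":0.28,"spin":0},{"gripper":60,"x":0,"y":0,"z":0.4,"spin":0},{"gripper":60,"x":0,"y":0,"z":0.5,"spin":0},{"gripper":60,"x":0,"y":0,"z":0.58,"spin":0},{"gripper":60,"x":0,"y":0,"z":0.62,"spin":0},{"gripper":60,"x":0,"y":0,"z":0.635,"spin":0}]'
python3 -m inch '[{"gripper":40,"x":0,"y":0,"z":0,"spin":0},{"gripper":34,"x":0,"y":0,"z":0,"spin":0},{"gripper":30,"x":0,"y":0,"z":0,"spin":0},{"gripper":20,"x":0,"y":0,"z":0,"spin":0},{"gripper":15,"x":0,"y":0,"z":0,"spin":0},{"gripper":15,"x":0,"y":0,"z":0,"spin":0},{"gripper":15,"x":0,"y":0,"z":0,"spin":0},{"gripper":15,"x":0,"y":0,"z":0,"spin":0}]' 25
python3 -c "
from h import *
togo(0,0,.072)"
```

```text
clock: 2.87
ee_pos: [0.5271, -0.0905, 0.0722]
eef_rot: [-0.04, 0.999, 0.001, -0.001]
force: [-0.7, -0.3, -0.1]
gripper_width: 0.0601
gripper_force: 0.0
clock: 3.53
ee_pos: [0.5294, -0.0933, 0.0743]
eef_rot: [-0.039, 0.999, -0.001, 0.001]
force: [-0.0, -5.4, 4.0]
gripper_width: 0.0219
gripper_force: 24.6
t 3.53 p [ 0.5294 -0.0933  0.0743] q [-0.32  0.34 -0.32  0.91 -0.   -0.4 ] w 0.0219 F [-0.  -5.4  4. ] gf 24.6
shift [ 0.006 -0.007  0.011] spin 0.0
```

```bash

python3 -m inch '[{"gripper":34,"x":0,"y":0,"z":0,"spin":0},{"gripper":34,"x":0,"y":0,"z":0,"spin":0},{"gripper":34,"x":0,"y":-0.005,"z":0.01,"spin":0},{"gripper":34,"x":0,"y":-0.007,"z":0.02,"spin":0},{"gripper":34,"x":0,"y":-0.007,"z":0.02,"spin":0},{"gripper":15,"x":0,"y":-0.007,"z":0.02,"spin":0},{"gripper":15,"x":0,"y":-0.007,"z":0.02,"spin":0},{"gripper":15,"x":0,"y":-0.007,"z":0.02,"spin":0}]' 25
python3 -m inch '[{"gripper":15,"x":0,"y":0,"z":0,"spin":0},{"gripper":15,"x":0,"y":0,"z":0,"spin":0},{"gripper":15,"x":0,"y":0,"z":-0.01,"spin":0},{"gripper":15,"x":0,"y":0,"z":-0.02,"spin":0},{"gripper":15,"x":0,"y":0,"z":-0.03,"spin":0},{"gripper":15,"x":-0.002,"y":0,"z":-0.04,"spin":0},{"gripper":15,"x":-0.004,"y":0,"z":-0.05,"spin":0},{"gripper":15,"x":-0.004,"y":0,"z":-0.05,"spin":0}]' 25
python3 -c "
from h import *
togo(0,0,.072)"
```

```text
clock: 4.2
ee_pos: [0.5282, -0.0938, 0.0691]
eef_rot: [-0.039, 0.999, -0.0, -0.0]
force: [-1.2, -2.0, -0.4]
gripper_width: 0.0224
gripper_force: 24.5
clock: 4.87
ee_pos: [0.5295, -0.0936, 0.0797]
eef_rot: [-0.039, 0.999, -0.0, 0.0]
force: [-1.5, -3.1, -1.1]
gripper_width: 0.0222
gripper_force: 24.5
t 4.87 p [ 0.5295 -0.0936  0.0797] q [-0.32  0.34 -0.31  0.92  0.   -0.4 ] w 0.0222 F [-1.5 -3.1 -1.1] gf 24.5
shift [ 0.007 -0.006  0.039] spin 0.001
```

```bash

python3 -m inch '[{"gripper":15,"x":-0.006,"y":0,"z":-0.027,"spin":0},{"gripper":15,"x":-0.014,"y":0,"z":-0.052,"spin":0},{"gripper":15,"x":-0.024,"y":0,"z":-0.077,"spin":0},{"gripper":15,"x":-0.036,"y":0,"z":-0.1,"spin":0},{"gripper":15,"x":-0.05,"y":0,"z":-0.122,"spin":0},{"gripper":15,"x":-0.066,"y":0,"z":-0.143,"spin":0},{"gripper":15,"x":-0.084,"y":0,"z":-0.162,"spin":0},{"gripper":15,"x":-0.103,"y":0,"z":-0.18,"spin":0}]'
python3 -c "
from h import *
togo(.0214,0,.116)"
```

```text
clock: 5.53
ee_pos: [0.5502, -0.0919, 0.1158]
eef_rot: [-0.039, 0.999, -0.0, -0.0]
force: [-1.1, -3.3, -1.9]
gripper_width: 0.0221
gripper_force: 24.5
t 5.53 p [ 0.5502 -0.0919  0.1158] q [-0.31  0.34 -0.21  1.02 -0.   -0.39] w 0.0221 F [-1.1 -3.3 -1.9] gf 24.5
shift [ 0.003 -0.006 -0.001] spin 0.001
```

```bash

python3 -m inch '[{"gripper":15,"x":-0.021,"y":0,"z":-0.016,"spin":0},{"gripper":15,"x":-0.043,"y":0,"z":-0.03,"spin":0},{"gripper":15,"x":-0.066,"y":0,"z":-0.042,"spin":0},{"gripper":15,"x":-0.09,"y":0,"z":-0.052,"spin":0},{"gripper":15,"x":-0.115,"y":0,"z":-0.06,"spin":0},{"gripper":15,"x":-0.141,"y":0,"z":-0.066,"spin":0},{"gripper":15,"x":-0.167,"y":0,"z":-0.069,"spin":0},{"gripper":15,"x":-0.193,"y":0,"z":-0.07,"spin":0}]'
python3 -m inch '[{"gripper":15,"x":0,"y":0,"z":0,"spin":0},{"gripper":15,"x":0,"y":0,"z":0,"spin":0},{"gripper":15,"x":0,"y":0,"z":0,"spin":0},{"gripper":15,"x":0,"y":0,"z":0,"spin":0},{"gripper":15,"x":0,"y":0,"z":0,"spin":0},{"gripper":15,"x":0,"y":0,"z":0,"spin":0},{"gripper":15,"x":0,"y":0,"z":0,"spin":0},{"gripper":15,"x":0,"y":0,"z":0,"spin":0}]'
python3 -c "
from h import *
togo(.06,0,.13)
T=snapshot('top');S=snapshot('scene');
a=np.hstack([cv2.resize(T[180:310,300:440],None,fx=2.8,fy=2.8),cv2.resize(S[180:310,300:440],None,fx=2.8,fy=2.8)]);cv2.imwrite('pics/up.png',a)"
```

```text
clock: 6.2
ee_pos: [0.5895, -0.089, 0.1298]
eef_rot: [-0.039, 0.999, -0.0, 0.001]
force: [-0.2, -3.9, 1.7]
gripper_width: 0.0221
gripper_force: 25.0
clock: 6.87
ee_pos: [0.5885, -0.089, 0.1295]
eef_rot: [-0.039, 0.999, -0.0, 0.0]
force: [-0.3, -3.7, 4.1]
gripper_width: 0.0224
gripper_force: 25.1
t 6.87 p [ 0.5885 -0.089   0.1295] q [-0.28  0.4  -0.08  1.09  0.   -0.36] w 0.0224 F [-0.3 -3.7  4.1] gf 25.1
shift [ 0.002 -0.006 -0.002] spin 0.001
```

View pics/up.png

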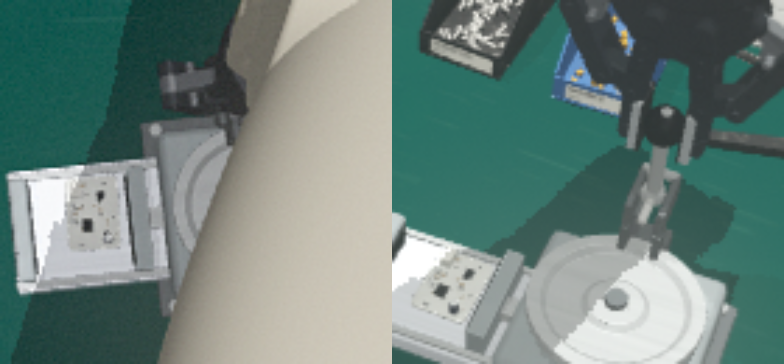

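The handle is upright: in the right half the ball is held between the fingers at about (663,125), with the rod vertical above the clevis and the wheel still parked. Next I'll crank along the arc.

```bash

python3 -m inch '[{"gripper":15,"x":0.002,"y":-0.044,"z":0,"spin":0},{"gripper":15,"x":0.01,"y":-0.084,"z":0,"spin":0},{"gripper":15,"x":0.023,"y":-0.121,"z":0,"spin":0},{"gripper":15,"x":0.04,"y":-0.156,"z":0,"spin":0},{"gripper":15,"x":0.062,"y":-0.189,"z":0,"spin":0},{"gripper":15,"x":0.088,"y":-0.218,"z":0,"spin":0},{"gripper":15,"x":0.117,"y":-0.244,"z":0,"spin":0},{"gripper":15,"x":0.15,"y":-0.266,"z":0,"spin":0}]'
python3 -c "
from h import *
togo(.03,-.052,.13)"
```

```text
clock: 7.63
ee_pos: [0.5627, -0.1437, 0.1294]
eef_rot: [-0.04, 0.999, 0.001, 0.001]
force: [0.5, 2.6, 5.7]
gripper_width: 0.0222
gripper_force: 25.4
t 7.63 p [ 0.5627 -0.1437  0.1294] q [-0.39  0.37 -0.12  1.07  0.   -0.47] w 0.0222 F [0.5 2.6 5.7] gf 25.4
shift [ 0.003 -0.003 -0.003] spin 0.001
```

```bash

python3 -m inch '[{"gripper":15,"x":0.035,"y":-0.017,"z":0,"spin":0},{"gripper":15,"x":0.072,"y":-0.03,"z":0,"spin":0},{"gripper":15,"x":0.111,"y":-0.037,"z":0,"spin":0},{"gripper":15,"x":0.15,"y":-0.04,"z":0,"spin":0},{"gripper":15,"x":0.189,"y":-0.037,"z":0,"spin":0},{"gripper":15,"x":0.228,"y":-0.03,"z":0,"spin":0},{"gripper":15,"x":0.265,"y":-0.017,"z":0,"spin":0},{"gripper":15,"x":0.3,"y":0,"z":0,"spin":0}]'
python3 -c "
from h import *
togo(-.03,-.052,.13)"
```

```text
clock: 8.3
ee_pos: [0.5024, -0.148, 0.1291]
eef_rot: [-0.039, 0.999, 0.001, 0.0]
force: [5.5, 5.6, 1.7]
gripper_width: 0.0222
gripper_force: 25.3
t 8.3 p [ 0.5024 -0.148   0.1291] q [-0.44  0.27 -0.27  1.03  0.   -0.52] w 0.0222 F [5.5 5.6 1.7] gf 25.3
shift [ 0.001 -0.005 -0.005] spin 0.001
```

```bash

python3 -m inch '[{"gripper":15,"x":0.033,"y":0.024,"z":0,"spin":0},{"gripper":15,"x":0.062,"y":0.05,"z":0,"spin":0},{"gripper":15,"x":0.088,"y":0.079,"z":0,"spin":0},{"gripper":15,"x":0.109,"y":0.112,"z":0,"spin":0},{"gripper":15,"x":0.125,"y":0.147,"z":0,"spin":0},{"gripper":15,"x":0.138,"y":0.184,"z":0,"spin":0},{"gripper":15,"x":0.145,"y":0.223,"z":0,"spin":0},{"gripper":15,"x":0.147,"y":0.262,"z":0,"spin":0}]'
python3 -m inch '[{"gripper":15,"x":0,"y":0,"z":0,"spin":0},{"gripper":15,"x":0,"y":0,"z":0,"spin":0},{"gripper":15,"x":0,"y":0.005,"z":0,"spin":0},{"gripper":15,"x":0,"y":0.008,"z":0,"spin":0},{"gripper":15,"x":0,"y":0.008,"z":0,"spin":0},{"gripper":15,"x":0,"y":0.008,"z":0,"spin":0},{"gripper":15,"x":0,"y":0.008,"z":0,"spin":0},{"gripper":15,"x":0,"y":0.008,"z":0,"spin":0}]'
python3 -c "
from h import *
togo(-.06,0,.13)
T=snapshot('top');S=snapshot('scene');
a=np.hstack([cv2.resize(T[180:310,300:440],None,fx=2.8,fy=2.8),cv2.resize(S[180:310,300:440],None,fx=2.8,fy=2.8)]);cv2.imwrite('pics/cranked.png',a)"
```

```text
clock: 8.97
ee_pos: [0.4705, -0.0993, 0.1292]
eef_rot: [-0.039, 0.999, -0.001, 0.001]
force: [7.9, -1.1, -3.3]
gripper_width: 0.0219
gripper_force: 25.0
clock: 9.63
ee_pos: [0.4705, -0.0982, 0.1292]
eef_rot: [-0.039, 0.999, -0.001, 0.001]
force: [6.4, -1.0, -2.0]
gripper_width: 0.0222
gripper_force: 25.1
t 9.63 p [ 0.4705 -0.0982  0.1292] q [-0.37  0.19 -0.38  1.   -0.   -0.45] w 0.0222 F [ 6.4 -1.  -2. ] gf 25.1
shift [ 0.011 -0.005 -0.004] spin 0.001
```

View pics/cranked.png

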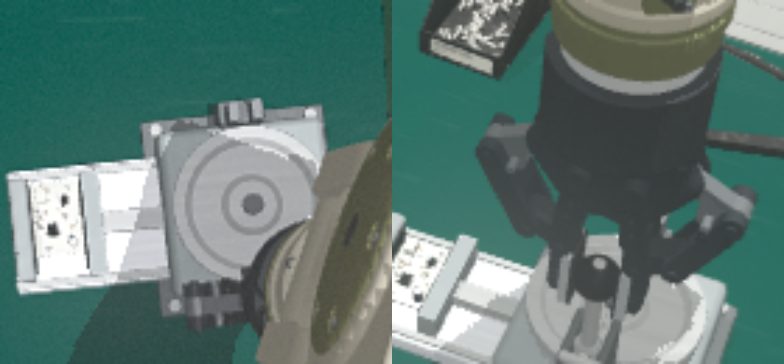

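The board is now held between the jaws: in the left half the sliding jaw touches it at about x=90. The ball is upright at about (597,277) on the robot's side. Now I'll release and retreat upward.

```bash

python3 -m inch '[{"gripper":24,"x":0,"y":0,"z":0,"spin":0},{"gripper":30,"x":0,"y":0,"z":0,"spin":0},{"gripper":40,"x":0,"y":0,"z":0,"spin":0},{"gripper":50,"x":0,"y":0,"z":0,"spin":0},{"gripper":60,"x":0,"y":0,"z":0,"spin":0},{"gripper":60,"x":0,"y":0,"z":0,"spin":0},{"gripper":60,"x":0,"y":0,"z":0,"spin":0},{"gripper":60,"x":0,"y":0,"z":0,"spin":0}]'
python3 -m inch '[{"gripper":60,"x":0,"y":0,"z":-0.02,"spin":0},{"gripper":60,"x":0,"y":0,"z":-0.07,"spin":0},{"gripper":60,"x":0,"y":0,"z":-0.15,"spin":0},{"gripper":60,"x":0,"y":0,"z":-0.25,"spin":0},{"gripper":60,"x":0,"y":0,"z":-0.36,"spin":0},{"gripper":60,"x":0,"y":0,"z":-0.45,"spin":0},{"gripper":60,"x":0,"y":0,"z":-0.5,"spin":0},{"gripper":60,"x":0,"y":0,"z":-0.5,"spin":0}]'
python3 -m inch '[{"gripper":60,"x":0,"y":0.06,"z":0,"spin":0},{"gripper":60,"x":0,"y":0.17,"z":0,"spin":0},{"gripper":60,"x":0,"y":0.31,"z":0,"spin":0},{"gripper":60,"x":0,"y":0.46,"z":0,"spin":0},{"gripper":60,"x":0,"y":0.61,"z":0,"spin":0},{"gripper":60,"x":0,"y":0.76,"z":0,"spin":0},{"gripper":60,"x":0,"y":0.9,"z":0,"spin":0},{"gripper":60,"x":0,"y":0.98,"z":0,"spin":0}]'
python3 -c "
from h import *
togo(-.06,0,.13)
T=snapshot('top');S=snapshot('scene');
cv2.imwrite('pics/T1.png',T);cv2.imwrite('pics/S1.png',S)
print(dark(T,370,420,255,310,95),dark(S,345,400,255,330,95))
a=np.hstack([cv2.resize(T[190:320,290:430],None,fx=2.8,fy=2.8),cv2.resize(S[200:330,270:410],None,fx=2.8,fy=2.8)]);cv2.imwrite('pics/end.png',a)"
```

```text
clock: 10.4
ee_pos: [0.4692, -0.0974, 0.1293]
eef_rot: [-0.039, 0.999, 0.0, -0.0]
force: [-0.3, -0.0, 0.0]
gripper_width: 0.06
gripper_force: 0.0
clock: 11.07
ee_pos: [0.4708, -0.098, 0.2323]
eef_rot: [-0.039, 0.999, -0.001, 0.002]
force: [-0.1, 0.4, 0.3]
gripper_width: 0.0601
gripper_force: 0.0
clock: 11.73
ee_pos: [0.4521, 0.1009, 0.2278]
eef_rot: [-0.04, 0.999, 0.001, -0.001]
force: [-1.0, 0.3, -0.2]
gripper_width: 0.0604
gripper_force: 0.0
t 11.73 p [0.4521 0.1009 0.2278] q [ 0.05  0.1  -0.23  1.24  0.   -0.04] w 0.0604 F [-1.   0.3 -0.2] gf 0.0
shift [-0.003 -1.006  0.488] spin 0.002
[(np.int32(786), array([400.1, 296.5]), array([370, 274,  50,  36]))] [(np.int32(158), array([372.9, 279.7]), array([365, 272,  17,  15]))]
```

View pics/end.png

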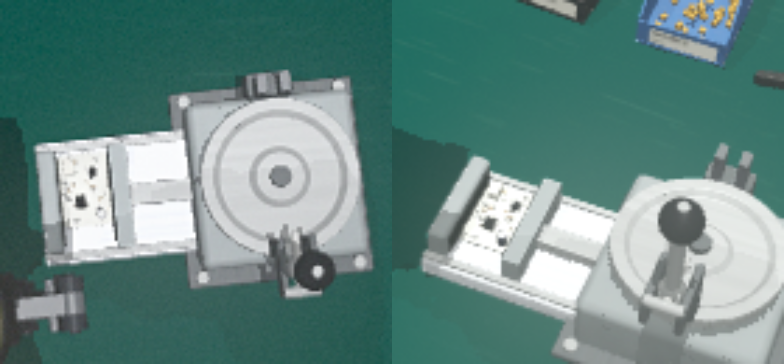

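The ball stands upright and clear of the gripper, at top pixel (402,286) and scene pixel (373,280). The board is clamped flat between the jaws. I'll triangulate the ball to check the wheel angle.

```bash
python3 -c "
from h import *
p,g=tri((402,286.2),(372.6,279.2));d=p[:2]-A;c,s=np.cos(YAW),np.sin(YAW)
v=np.array([c*d[0]+s*d[1],-s*d[0]+c*d[1]])
print(p.round(4),g.round(4),'vise',v.round(4),'r',np.hypot(*v).round(4),'wheel',np.arctan2(-v[1],v[0])%(2*np.pi))
for n,u in [('board L',(57,205)),('board R',(114,200)),('top',(83,150)),('bot',(90,248))]:
    q=onz('top',(290+u[0]/2.8,190+u[1]/2.8),.021)[:2]-A;print(n,np.round([c*q[0]+s*q[1],-s*q[0]+c*q[1]],4))"
```

```text
[ 0.4669 -0.099   0.152 ] 0.0013 vise [-0.0615  0.0005] r 0.0615 wheel 3.150356254338642
board L [-0.0019  0.1475]
board R [-0.0026  0.1085]
top [0.0336 0.126 ]
bot [-0.0333  0.1282]
```

```bash
python3 -c "
from h import *
print(sign_off())"
```

```text
the job is handed in; nothing more can be done
None
```

The board is clamped: the wheel is at its half-turn stop (about 3.15 rad measured), the handle is latched upright, the gripper has let go, and I handed the job in at about 12 s (no verdict was returned).

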